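# Turn the pump in the assembly nest so its nozzle points at the index stud

### The arm

A 6-joint arm with a two-finger parallel gripper is mounted at the origin on the work surface. World frame = base frame: x ahead of the robot, y to its left, z up, the work surface at z = 0. Lengths are in m, angles in degrees, forces in N, time in s.
With the tool pointing down it reaches from about 0.25 to 0.725 m from the base axis. Payload 9.7 kg.
Tool frame: the origin (TCP) lies between the finger pads; the fingertips stand 22 mm ahead of it and the grasp point (between the pads) lies 3 mm ahead of it; z points along the fingers, y is the line along which they close (so a half turn about z gives the same grasp; the last joint's range is limited). The gripper opens to 85 mm and grips with 20 to 120 N. Pads are 22 mm wide; open, the fingers measure 114 mm over their backs; the gripper's body (76 mm by 85 mm) begins 54 mm behind the grasp point. The pads swing forward as they close: fully open they stand 13 mm farther back than shut.
Start: joints at [73.969, 4.979, 10.078, 95.1, 0, 90], TCP at [0.152, 0.529, 0.253] pointing down, gripper open.
Joint ranges: [-179.16, 179.16], [-48.56, 103.87], [-65.8, 70.77], [-126.05, 130.52], [-82.76, 87.17], [-180, 180]. Speed limits (degrees/s): [127.2, 127.2, 147.25, 180, 180, 180].

### API

Orientations are given as [roll, pitch, yaw] about the fixed x, y, z axes, in that order (R = Rz(yaw) Ry(pitch) Rx(roll)).
In Python, from workcell import bot, viewer, finder gives the robot as it stands.
- The arm moves only by the tool move_arm, never from a script. Its arguments are lists of equal length, an entry for each row: "offset": the shift along the tool's x, y, z in cm, a list of three; "twist": the turn, a rotation vector about the tool's x, y, z in rad, a list of three; "grip": the opening, from 0 (shut) to 1 (fully open). In form: {"offset": [[x, y, z], ...], "twist": [[ax, ay, az], ...], "grip": [grip, ...]}. A call has 1 to 5 rows; each row shifts and turns the commanded pose from where the row before left it, along the tool's axes as they then stand; what a row does not reach is not made up. A row lasts 1/10 s, in which the tool goes at most 50 mm and 8.59 degrees, less where a joint would pass 70% of its speed; a pose out of reach is approached as far as the arm can. A call is refused whole if a number of a shift passes 5 or a number of a turn 0.15, either way. A call with a gripper value outside its range is refused whole. The fingers move at their own pace and stop on an object; "force" is the grip in N (left out, the last holds). Time passes only in rows, so rows that do not move let the fingers close. It gives the time, the measured TCP pose, the force, the opening and the grip force at its end, in the units of the state.
- bot.get_obs(): the state, without advancing time (a new reading comes with each control period).
- viewer.camera(name): name is "scene" or "side" or "wrist"; returns a dict with "color" (420x560x3 uint8, red, green, blue), "depth" (420x560 float32, m along the optical axis (not along the pixel's ray), 0 where there is no reading), "vfov" (degrees; the focal length in pixels is half the picture's height over the tangent of half this angle, whatever the lens; pixels are square), "cx", "cy" (the principal point, pixels), "position" and "attitude" of the camera in the world; the wrist camera has in their place "tool_from_camera" (4x4, takes a point from camera to tool coordinates, whose origin is the TCP and whose axes are the flange's). Camera axes: x right, y down, z forward; pixel columns grow to the right and rows downward; lengths in m; the calibration is good to about 2 mm. A picture is of the moment at which its call begins: read the wrist's pose just before it.
- bot.job_done(): hands the job in; it is judged then, once.
Trained networks look in a picture, given as the dict that the camera call returned (one of the last four; its "shot" number tells which), for a name from the list of things; names that differ only in an ending like _2 or _b are one class to them, and where a whole thing is asked for, a point or a joint stands for the part that bears it (a point fixed in the world has none). Each returns a list of dicts, best first, with "p" (0 to 1); they miss things now and then, are a little off and sometimes report something else, mostly with a low value. They report only what shows in the picture. A call takes as long as a camera call. They do not tell look-alikes from the thing itself.
- finder.boxes_of(picture, thing): "position" ([column, row] in pixels, amid what is visible of it).
- finder.pinpoint(picture, thing): "position" ([column, row] in pixels: a listed point, or the origin of a listed thing).
The state is a dict: "time": time; "q": joint angles; "qd": joint speeds; "joint_efforts": joint torques, N m; "ee_pos": TCP position; "tcp_rot": TCP orientation; "wrist_force": force on the tool from outside, world axes, zero at the start; "torque": the same for the moment, N m; "opening": finger opening in m; "grasp_force": force on a finger pad.
Only numpy, scipy, OpenCV 4.12 (cv2) and the standard library are available. Lean on these libraries where they do the work, as an engineer would, in place of code of your own. Each camera call takes 0.05 s, during which the arm holds its last target. There are 200 camera calls.

### The job

Lift the small pump, the canister with the side nozzle, out of the rack and stand it on the bare bench top to change your grip, because the rack and the nest only leave room for the fingers along their channels. Then stand it in the middle of the assembly nest, flat on its base plate, with the nozzle coming out through the open gap and pointing straight at the little index stud (the other gap is blocked by a tall post). Do not let the pump drop or topple, leave everything else where it is, and let go.

Things in the scene. Friction and masses are not known exactly. Their poses are not given: they have to be found in the camera images.
- pump: the pump: a loose upright aluminium cylinder, 56 mm in diameter, 90 mm high, about 0.45 kg, with one brass nozzle sticking out sideways: 12 mm thick, centre line 20 mm above the underside, end 60 mm from the axis. A flat black bar on top points its way. In one of the rack's two slots, nozzle roughly along it, away from the robot. Origin: centre of the underside; +x along the nozzle, z up
- nozzle (a point): a point on the nozzle's centre line, 50 mm from the pump's axis and 20 mm above its underside
- rack: fixed rack with two parallel slots along its x axis, open on top and at both ends. Floor plate 130 (x) x 147 (y) mm, 6 mm thick (things in it stand at z = 6 mm); three upright walls, 5 mm thick, 130 mm long, tops 96 mm above the bench; slots 65.5 mm wide, centre lines at y = +35 and -35 mm. Origin: on the bench under its centre
- canister: loose plain aluminium canister in the other slot of the rack: same cylinder as the pump (56 x 90 mm) but without a nozzle; leave it. Origin: centre of the underside
- nest: fixed steel nest: base plate 150 (x) x 136 (y) mm, 8 mm thick, and two upright cheeks along x, 110 mm long, 8 mm thick, tops 98 mm above the bench, inner faces at y = +/-32.5 mm; mid-length in each cheek a gap 26 mm wide, open at the top, down to the base plate. Channel open at both x ends. Origin: on the bench under its centre, where the pump's axis belongs
- stud: index stud, the mark: a small low steel stud with a coned top, fixed on the nest's base plate outside one of the two gaps, 18 mm in diameter, 8 mm high (its top 16 mm above the bench), 50 mm from the nest's centre along +y or -y of the nest. Origin: centre of its foot
- post: tall steel post, fixed, 22 mm in diameter, 90 mm high, standing on the nest's base plate outside the other gap and blocking it, 50 mm from the nest's centre. Origin: centre of its foot
- spray_can: loose bystander: steel spray can, 58 mm in diameter, 160 mm high, standing on the bench. Origin: centre of the underside
- jar: loose bystander: glass jar with a lid, 62 mm in diameter, 75 mm high, standing. Origin: centre of the underside
- bearing: loose bystander: steel bearing ring lying flat, 60 mm outside diameter, 17 mm high. Origin: centre of the underside
- flange: loose bystander: dark steel flange, 68 mm in diameter, with a 36 mm hub, 32 mm high in all. Origin: centre of the underside
- coupling: loose bystander: standing pipe coupling, steel foot 44 mm in diameter, 24 mm high, with a thinner brass neck, 50 mm high in all. Origin: centre of the underside
- wrench: loose bystander: steel wrench, 200 mm long, lying at the outer left edge of the work area (+y side). x along it
- screwdriver: loose bystander: screwdriver, 200 mm long, lying at the outer right edge of the work area (-y side). x along it
Mind the look-alikes: they are no part of the job. Leave any blue or purple look-alike of the pump alone. Leave any brown look-alike of the nest alone.

How it is judged:
By the outcome, as a careful person would: the job done as asked, in the order asked, and still so for the second after the job is handed in, with the robot touching nothing.
It also fails if it takes over 61 s, if anything falls off the work surface, if the arm or the gripper's body presses on something with over 40 N, if the wrist force passes 120 N, or if a joint passes its speed limit or range.

## Working session

There is one attempt and no reset: what is moved stays moved. The work goes in short steps, Python scripts to look and compute and a tool call to move; the robot and the scene stay as the last step left them, time stands still between calls to the robot, and variables do not carry over. Pictures are saved under pics/ and viewed, at most 10 in all, crops included, and the job is handed in when it is done.

Besides the shell and the picture viewer there is one more tool, called after "Emit:" by a JSON object that holds its "op" and its "data". move_arm: Moves the arm, as the interface text tells. Its arguments: {"type":"object","properties":{"offset":{"type":"array","items":{"type":"array","items":{"type":"number"}}},"twist":{"type":"array","items":{"type":"array","items":{"type":"number"}}},"grip":{"type":"array","items":{"type":"number"}},"force":{"type":"number"}},"required":["offset","twist","grip"]}

```bash
mkdir -p pics; ls
cat > h.py <<'E'
import numpy as np, cv2
from scipy.spatial.transform import Rotation as R
from workcell import bot, viewer, finder
def pose(o):
    T=np.eye(4); T[:3,:3]=R.from_euler('xyz',o['tcp_rot'],degrees=True).as_matrix(); T[:3,3]=o['ee_pos']; return T
def shot(name):
    o=bot.get_obs(); p=viewer.camera(name)
    if name=='wrist': p['T']=pose(o)@np.array(p['tool_from_camera'])
    else:
        T=np.eye(4); a=np.array(p['attitude'])
        p['att']=a
        if a.shape==(3,3): T[:3,:3]=a
        elif a.shape==(4,): T[:3,:3]=R.from_quat(a).as_matrix()
        else: T[:3,:3]=R.from_euler('xyz',a,degrees=True).as_matrix()
        T[:3,3]=p['position']; p['T']=T
    p['f']=210/np.tan(np.radians(p['vfov'])/2)
    return p
def save(p,n): cv2.imwrite('pics/'+n,p['color'][:,:,::-1])
def atz(p,uv,z):
    d=p['T'][:3,:3]@np.array([(uv[0]-p['cx'])/p['f'],(uv[1]-p['cy'])/p['f'],1]); c=p['T'][:3,3]
    return c+d*(z-c[2])/d[2]
def cloud(p):
    v,u=np.mgrid[:420,:560]; z=p['depth']
    P=np.stack([(u-p['cx'])/p['f']*z,(v-p['cy'])/p['f']*z,z],-1)
    P=P@p['T'][:3,:3].T+p['T'][:3,3]; P[z==0]=np.nan; return P
E
python3 - <<'E'
from h import *
print(bot.get_obs())
for n in ['scene','side']:
    p=shot(n); save(p,n+'0.png'); print({k:v for k,v in p.items() if k not in('color','depth')})
    for t in ['pump','nozzle','rack','canister','nest','stud','post']:
        print(t,[(np.round(x['position']),round(x['p'],2)) for x in finder.pinpoint(p,t)[:4]],[(np.round(x['position']),round(x['p'],2)) for x in finder.boxes_of(p,t)[:3]])
E
```

```text
pics
{'time': 0.0, 'q': array([7.39690174e+01, 5.01152303e+00, 1.00338011e+01, 9.50977879e+01,
       7.43174744e-04, 9.00021190e+01]), 'qd': array([ 0.00834056,  0.01719101, -0.00188996, -0.01076614,  0.09595611,
        0.05070061]), 'joint_efforts': array([-7.84336316e-04, -5.20379233e+01,  4.64814019e+01,  1.56145217e-02,
       -4.10439554e-05,  1.09933033e-06]), 'ee_pos': array([0.1518305 , 0.52842963, 0.25257313]), 'tcp_rot': array([-1.79924490e+02, -7.40381472e-04,  1.63966897e+02]), 'wrist_force': array([-0.66103571,  0.27642763,  0.26437038]), 'torque': array([0.00660218, 0.01578085, 0.02073246]), 'grasp_force': 0.0, 'opening': 0.08534891042421834}
{'vfov': 53.750480676917356, 'cx': 276.60814153868193, 'cy': 203.40127314028553, 'position': array([1.12445521, 0.29964517, 0.94169148]), 'attitude': array([-142.62948633,   -0.60189486,  117.16077094]), 'shot': 1, 'att': array([-142.62948633,   -0.60189486,  117.16077094]), 'T': array([[-0.45646367,  0.70418122, -0.54384715,  1.12445521],
       [ 0.88968004,  0.36845706, -0.26964574,  0.29964517],
       [ 0.01050485, -0.606933
[... 1508 characters left out ...]
281.]), 0.8), (array([360., 305.]), 0.69), (array([313., 273.]), 0.63), (array([246., 217.]), 0.37)] [(array([363., 296.]), 0.98), (array([310., 254.]), 0.71), (array([246., 271.]), 0.62)]
nozzle [(array([375., 312.]), 0.62)] [(array([358., 295.]), 0.92), (array([313., 255.]), 0.84), (array([244., 264.]), 0.78)]
rack [(array([302., 272.]), 0.85)] [(array([300., 268.]), 0.77), (array([370., 258.]), 0.38)]
canister [(array([299., 261.]), 0.86)] [(array([298., 242.]), 0.5)]
nest [(array([256., 174.]), 0.86)] [(array([260., 168.]), 0.94), (array([196., 173.]), 0.57)]
stud [] [(array([322., 145.]), 0.28), (array([245., 216.]), 0.21)]
post [(array([253., 182.]), 0.47)] [(array([254., 175.]), 0.6)]
```

Run:
```python
import cv2
a=cv2.imread('pics/scene0.png')
cv2.imwrite('pics/scene0b.png',cv2.resize(a[90:330,60:460],(800,480),interpolation=cv2.INTER_CUBIC))
b=cv2.imread('pics/side0.png')
cv2.imwrite('pics/side0b.png',cv2.resize(b[90:360,130:460],(733,600),interpolation=cv2.INTER_CUBIC))
```

```text
(no output)
```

View pics/scene0b.png

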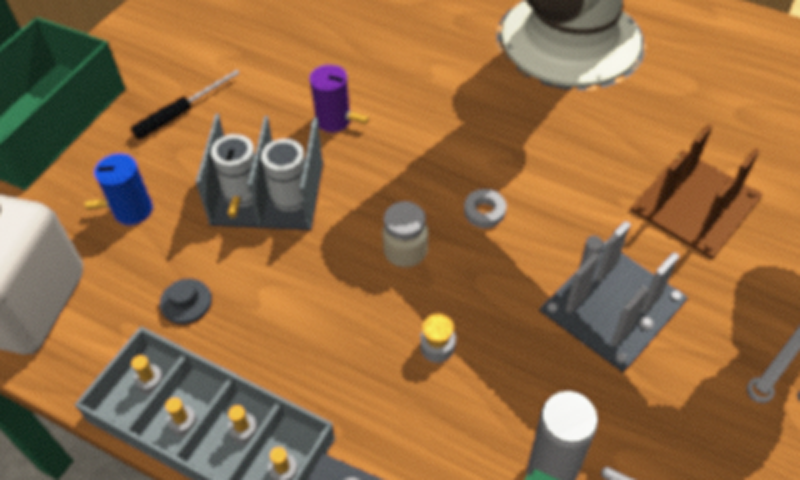

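View pics/side0b.png

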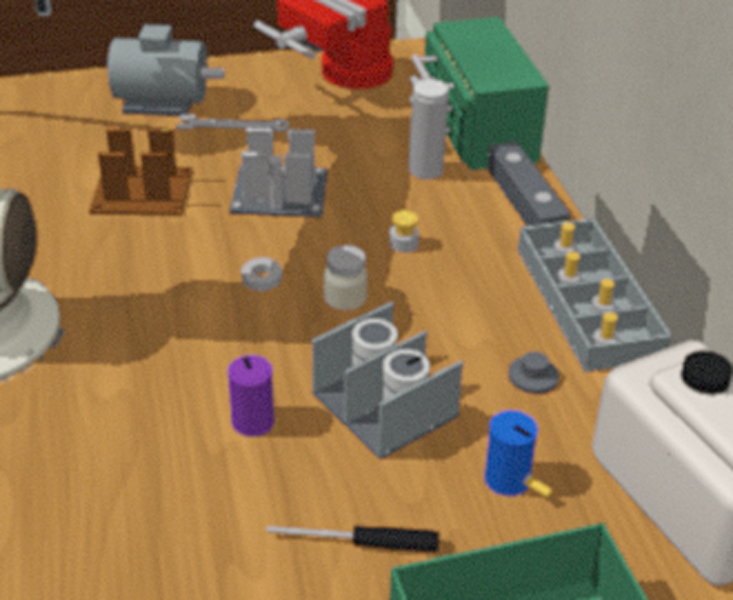

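The scene crop shows the pump in the rack's -y slot (top at crop (233,148), nozzle toward the camera). The steel nest is at crop (615,295), with the stud outside its right cheek at (648,322) and the post behind the left one. The blue, purple and brown objects are the look-alikes.

Run:
```python
from h import *
S=[shot('scene'),shot('side')]
Ps=[cloud(p) for p in S]
p=S[0]
print('pump top',atz(p,(176,164),.096),'can',atz(p,(201,169),.096),'nest',atz(p,(365,240),.008),'stud',atz(p,(384,251),.016),'rack',atz(p,(194,187),.006))
for nm,c in [('rack',atz(p,(194,187),.006)),('nest',atz(p,(365,242),.008))]:
    for i,P in enumerate(Ps):
        Q=P.reshape(-1,3); Q=Q[~np.isnan(Q[:,0])]
        m=(np.hypot(*(Q[:,:2]-c[:2]).T)<.13)&(Q[:,2]>.003)
        q=Q[m]; print(nm,i,len(q),np.histogram(q[:,2],np.arange(0,.12,.01))[0])
        lo,hi=(.003,.012)
        f=q[(q[:,2]<hi)]
        t=q[(q[:,2]>.088)&(q[:,2]<.104)]
        for lab,w in (('low',f),('top',t)):
            print(lab,len(w),cv2.minAreaRect((w[:,:2]*1000).astype(np.float32)))
    # top view raster merged
    img=np.full((300,300,3),0,np.uint8); zb=np.full((300,300),-1.)
    for P,s in zip(Ps,S):
        Q=P.reshape(-1,3);C=s['color'].reshape(-1,3)
        k=~np.isnan(Q[:,0]); Q=Q[k];C=C[k]
        g=np.nan_to_num((Q[:,:2]-c[:2])*1000+150).astype(int)
        k=((g>=0)&(g<300)).all(1)
        for (a,b),z,cc in zip(g[k],Q[k,2],C[k]):
            if z>zb[a,b]: zb[a,b]=z; img[299-a,299-b]=cv2.applyColorMap(np.uint8([[np.clip(z*2200,0,255)]]),cv2.COLORMAP_JET)[0,0]
    cv2.imwrite(f'pics/top_{nm}.png',img)
a=np.hstack([cv2.imread('pics/top_rack.png'),cv2.imread('pics/top_nest.png')]); cv2.imwrite('pics/top.png',a)
```

```text
pump top [ 0.55269865 -0.29579666  0.096     ] can [ 0.53624348 -0.22458855  0.096     ] nest [0.48545182 0.24742059 0.008     ] stud [0.50001562 0.30313906 0.016     ] rack [ 0.54237372 -0.2592744   0.006     ]
rack 0 2583 [434 134 158 171 146 163 183 212 225 755   2]
low 462 ((537.638671875, -243.67739868164062), (216.57444763183594, 223.7145233154297), 84.46540832519531)
top 799 ((537.3680419921875, -264.9780578613281), (134.108154296875, 146.45188903808594), 24.094274520874023)
rack 1 2826 [362 187 175 172 186 208 213 261 342 715   5]
low 402 ((542.0725708007812, -281.12811279296875), (243.04129028320312, 207.21241760253906), 0.5485903024673462)
top 802 ((535.744140625, -268.236328125), (131.2747802734375, 154.25588989257812), 24.028417587280273)
nest 0 2728 [1682  200   70   71   78   74   89   85   98  275    6]
low 1786 ((494.966796875, 246.8312530517578), (249.10411071777344, 218.35008239746094), 55.614776611328125)
top 303 ((482.8731384277344, 242.74366760253906), (101.84109497070312, 112.05442810058594), 74.1766128540039)
nest 1 1313 [357 107  75  69  90  99 120 125 132 137   2]
low 398 ((487.55902099609375, 241.89886474609375), (242.14259338378906, 230.8109893798828), 21.45466423034668)
top 163 ((482.692138671875, 238.8792724609375), (112.86876678466797, 109.07288360595703), 74.19490051269531)
```

View pics/top.png

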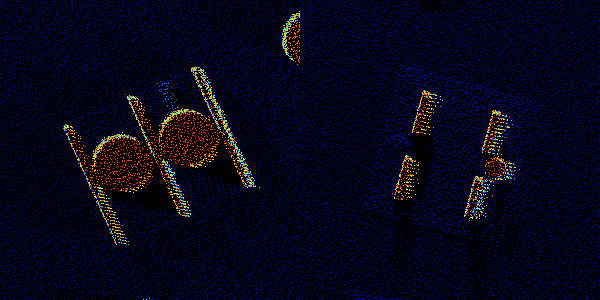

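The rack's yaw is about 24° and the nest's about -16°, with its centre near (0.483, 0.241). Next I'll write a row planner, list the bystanders, and fly over the nest on the way.

```bash
cat >> h.py <<'E'
import json
def plan(xyz,yaw,step=4.5,turn=.14,grip=1,nmax=40):
    """print rows taking the tool (pointing down) to xyz,yaw ; sums are split evenly"""
    T=pose(bot.get_obs()); G=np.eye(4); G[:3,:3]=R.from_euler('xyz',[180,0,yaw],degrees=True).as_matrix(); G[:3,3]=xyz
    d=np.linalg.norm(G[:3,3]-T[:3,3])*100
    rv=R.from_matrix(T[:3,:3].T@G[:3,:3]).as_rotvec()
    n=max(1,int(np.ceil(max(d/step,np.abs(rv).max()/turn))))
    C=T.copy(); off=[];tw=[]
    for k in range(n):
        L=C[:3,:3].T@(G[:3,3]-C[:3,3])*100/(n-k)
        w=R.from_matrix(C[:3,:3].T@G[:3,:3]).as_rotvec()/(n-k)
        L=np.round(L,2 if n<6 else 1);w=np.round(w,3)
        C[:3,3]+=C[:3,:3]@L/100; C[:3,:3]=C[:3,:3]@R.from_rotvec(w).as_matrix()
        off.append(L.tolist());tw.append(w.tolist())
    for i in range(0,n,5): print(json.dumps(dict(offset=off[i:i+5],twist=tw[i:i+5],grip=[grip]*len(off[i:i+5]))))
E
python3 - <<'E'
from h import *
p=shot('wrist'); print(np.round(p['tool_from_camera'],3),p['vfov'])
s=shot('scene')
for t in ['spray_can','jar','bearing','flange','coupling']:
    print(t,[np.round(atz(s,x['position'],0),3) for x in finder.pinpoint(s,t)[:2]])
plan([.40,.20,.30],164)
E
```

```text
[[-0.    -0.959 -0.283  0.073]
 [ 1.    -0.     0.001  0.001]
 [-0.001 -0.283  0.959 -0.121]
 [ 0.     0.     0.     1.   ]] 63.344570445575286
spray_can [array([0.734, 0.267, 0.   ]), array([ 0.582, -0.3  ,  0.   ])]
jar [array([ 0.541, -0.046,  0.   ])]
bearing [array([0.417, 0.037, 0.   ])]
flange [array([ 0.748, -0.26 ,  0.   ])]
coupling [array([0.658, 0.07 , 0.   ]), array([0.731, 0.266, 0.   ])]
{"offset": [[-3.3, -2.5, -0.5], [-3.3, -2.5, -0.5], [-3.3, -2.5, -0.5], [-3.3, -2.5, -0.5], [-3.3, -2.5, -0.4]], "twist": [[-0.0, 0.0, -0.0], [-0.0, 0.0, -0.0], [-0.0, 0.0, -0.0], [-0.0, 0.0, -0.0], [-0.0, 0.0, -0.0]], "grip": [1, 1, 1, 1, 1]}
{"offset": [[-3.3, -2.4, -0.5], [-3.3, -2.5, -0.4], [-3.3, -2.4, -0.5], [-3.3, -2.5, -0.4], [-3.2, -2.4, -0.5]], "twist": [[-0.0, 0.0, -0.0], [-0.0, 0.0, -0.0], [-0.0, 0.0, -0.0], [-0.0, 0.0, -0.0], [-0.0, 0.0, -0.001]], "grip": [1, 1, 1, 1, 1]}
```

Emit:
{"op": "move_arm", "data": {"offset": [[-3.5,-2.3,-0.5],[-3.5,-2.3,-0.5],[-3.5,-2.3,-0.5],[-3.5,-2.3,-0.5],[-3.5,-2.3,-0.5]], "twist": [[0,0,0],[0,0,0],[0,0,0],[0,0,0],[0,0,0]], "grip": [1,1,1,1,1]}}

```text
time: 2.45
ee_pos: [0.2891, 0.3684, 0.2786]
tcp_rot: [180.0, 0.0, 164.0]
wrist_force: [0.2, 0.3, -0.5]
opening: 0.085
grasp_force: 0.0
```

Emit:
{"op": "move_arm", "data": {"offset": [[-3.5,-1.7,-0.5],[-3.5,-1.7,-0.5],[-3.5,-1.7,-0.5],[-3.4,-1.7,-0.5],[-3.4,-1.7,-0.5]], "twist": [[0,0,0],[0,0,0],[0,0,0],[0,0,0],[0,0,0]], "grip": [1,1,1,1,1]}}

```text
time: 2.95
ee_pos: [0.4321, 0.239, 0.3037]
tcp_rot: [180.0, 0.0, 164.0]
wrist_force: [-0.1, 0.9, 0.9]
opening: 0.0852
grasp_force: 0.0
```

Emit:
{"op": "move_arm", "data": {"offset": [[0,0,0],[0,0,0]], "twist": [[0,0,0],[0,0,0]], "grip": [1,1]}}

```text
time: 3.15
ee_pos: [0.4315, 0.2398, 0.3032]
tcp_rot: [-180.0, -0.0, 163.9]
wrist_force: [1.0, -0.2, -0.4]
opening: 0.0852
grasp_force: 0.0
```

Run:
```python
from h import *
o=bot.get_obs(); print(o['time'],o['ee_pos'],o['tcp_rot'],o['q'])
p=shot('wrist'); save(p,'w1.png'); np.save('w1.npy',cloud(p))
for t,z in [('nest',0),('stud',.008),('post',.008),('stud',.008)]:
    print(t,[(np.round(x['position'],1),np.round(atz(p,x['position'],z),4),round(x['p'],2)) for x in finder.pinpoint(p,t)[:3]])
P=cloud(p).reshape(-1,3); P=P[~np.isnan(P[:,0])]
t=P[(P[:,2]>.092)&(P[:,2]<.106)&(np.hypot(P[:,0]-.483,P[:,1]-.241)<.09)]
print(len(t),cv2.minAreaRect((t[:,:2]*1000).astype(np.float32)))
f=P[(abs(P[:,2]-.008)<.003)&(np.hypot(P[:,0]-.483,P[:,1]-.241)<.12)]
print(len(f),np.median(f[:,2]),cv2.minAreaRect((f[:,:2]*1000).astype(np.float32)))
```

```text
3.15 [0.43148356 0.23977316 0.30318753] [-1.79995605e+02 -1.84572747e-02  1.63853140e+02] [ 2.90553712e+01 -1.31921303e+00  9.23308586e+00  1.00568423e+02
  1.00002569e-02  4.52022294e+01]
nest [(array([300.3, 206.9]), array([0.4814, 0.2505, 0.    ]), 0.86), (array([293.2,   8.7]), array([0.2602, 0.303 , 0.    ]), 0.76)]
stud []
post [(array([261.2, 209.9]), array([0.4691, 0.2019, 0.008 ]), 0.89)]
stud []
1694 ((480.634521484375, 242.90872192382812), (101.54747009277344, 110.06119537353516), 74.52701568603516)
8926 0.00833514669547597 ((483.6181335449219, 252.69252014160156), (136.4635772705078, 150.29347229003906), 74.68446350097656)
```

View pics/w1.png

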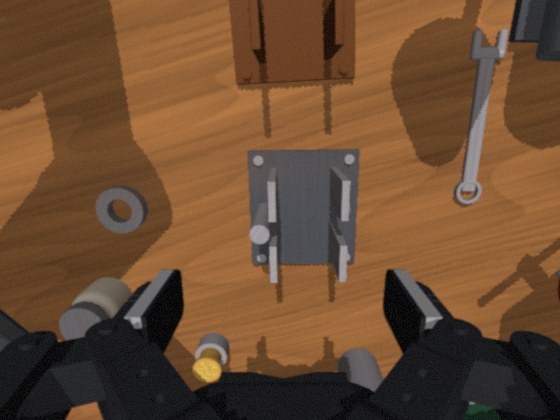

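The wrist view shows the steel nest at pixel (303,207), with the post at (261,220) on its -y side. That puts the stud and open gap on +y. Nest centre is (0.4835, 0.2527), yaw -15.5°. Now to the rack.

```bash
python3 -c "
from h import *
plan([.531,-.251,.28],114,step=4.2)"
```

```text
{"offset": [[-1.9, -3.7, 0.2], [-2.2, -3.6, 0.2], [-2.5, -3.4, 0.2], [-2.7, -3.2, 0.2], [-2.9, -3.0, 0.2]], "twist": [[0.0, -0.0, 0.073], [0.0, -0.0, 0.073], [0.0, -0.0, 0.073], [0.0, -0.0, 0.073], [0.0, -0.0, 0.073]], "grip": [1, 1, 1, 1, 1]}
{"offset": [[-3.1, -2.8, 0.2], [-3.3, -2.5, 0.2], [-3.5, -2.3, 0.2], [-3.7, -2.0, 0.2], [-3.8, -1.8, 0.2]], "twist": [[0.0, -0.0, 0.073], [0.0, -0.0, 0.073], [0.0, -0.0, 0.073], [0.0, -0.0, 0.072], [0.0, -0.0, 0.073]], "grip": [1, 1, 1, 1, 1]}
{"offset": [[-3.9, -1.5, 0.2], [-4.0, -1.2, 0.1]], "twist": [[0.0, -0.0, 0.072], [0.0, -0.0, 0.073]], "grip": [1, 1]}
```

Emit:
{"op": "move_arm", "data": {"offset": [[-1.9,-3.7,0.2],[-2.2,-3.6,0.2],[-2.5,-3.4,0.2],[-2.7,-3.2,0.2],[-2.9,-3.0,0.2]], "twist": [[0,0,0.073],[0,0,0.073],[0,0,0.073],[0,0,0.073],[0,0,0.073]], "grip": [1,1,1,1,1]}}

```text
time: 3.9
ee_pos: [0.4724, 0.034, 0.2934]
tcp_rot: [180.0, 0.0, 143.0]
wrist_force: [0.7, 0.3, 0.0]
opening: 0.0855
grasp_force: 0.0
```

Emit:
{"op": "move_arm", "data": {"offset": [[-3.1,-2.8,0.2],[-3.3,-2.5,0.2],[-3.5,-2.3,0.2],[-3.7,-2.0,0.2],[-3.8,-1.8,0.2]], "twist": [[0,0,0.073],[0,0,0.073],[0,0,0.073],[0,0,0.073],[0,0,0.073]], "grip": [1,1,1,1,1]}}

```text
time: 4.4
ee_pos: [0.5143, -0.171, 0.2833]
tcp_rot: [180.0, 0.0, 122.0]
wrist_force: [0.7, 0.4, -0.3]
opening: 0.0852
grasp_force: 0.0
```

Emit:
{"op": "move_arm", "data": {"offset": [[-3.9,-1.5,0.2],[-4.0,-1.2,0.1],[0,0,0],[0,0,0]], "twist": [[0,0,0.073],[0,0,0.073],[0,0,0],[0,0,0]], "grip": [1,1,1,1]}}

```text
time: 4.8
ee_pos: [0.5304, -0.2521, 0.2797]
tcp_rot: [-180.0, -0.1, 113.8]
wrist_force: [0.6, -0.1, 0.0]
opening: 0.0857
grasp_force: 0.0
```

```bash
cat >> h.py <<'E'
def topcircle(p,c,z,r=.05,tol=.005):
    """centre of a 56 mm disc top near c: enclosing circle of depth points at height z"""
    P=cloud(p).reshape(-1,3); P=P[~np.isnan(P[:,0])]
    t=P[(abs(P[:,2]-z)<tol)&(np.hypot(*(P[:,:2]-c).T)<r)]
    return t
def fitdisc(t,c,R0=.028):
    from scipy.optimize import minimize
    # centre for which most points are inside the radius
    f=lambda c: np.maximum(np.hypot(*(t[:,:2]-c).T)-R0,0).clip(0,.004).sum()
    return minimize(f,c,method='Nelder-Mead',options=dict(xatol=1e-5,fatol=1e-7)).x
E
python3 - <<'E'
from h import *
o=bot.get_obs(); print(o['time'],o['ee_pos'],o['tcp_rot'],o['q'])
p=shot('wrist'); save(p,'w2.png')
for t,z in [('pump',.006),('nozzle',.026),('canister',.006),('rack',0)]:
    print(t,[(np.round(x['position'],1),np.round(atz(p,x['position'],z),4),round(x['p'],2)) for x in finder.pinpoint(p,t)[:3]])
t=topcircle(p,[.552,-.297],.096,.036)
print(len(t),t.mean(0),cv2.minEnclosingCircle((t[:,:2]*1000).astype(np.float32)))
P=cloud(p).reshape(-1,3); P=P[~np.isnan(P[:,0])]
w=P[(abs(P[:,2]-.096)<.005)&(np.hypot(P[:,0]-.537,P[:,1]+.266)<.12)]
print(len(w),cv2.minAreaRect((w[:,:2]*1000).astype(np.float32)))
E
```

```text
4.8 [ 0.53035535 -0.2520688   0.27971487] [-1.79962648e+02 -5.98695163e-02  1.13772770e+02] [-2.54257970e+01  1.10412124e+01  1.98012972e+01  9.88298123e+01
  1.08460945e-02  4.08014065e+01]
pump [(array([143.2, 122.7]), array([ 0.3621, -0.2578,  0.006 ]), 0.73), (array([282.3, 217.7]), array([ 0.5498, -0.2971,  0.006 ]), 0.69), (array([313.6, 324.4]), array([ 0.6482, -0.4169,  0.006 ]), 0.63)]
nozzle [(array([327.7, 222. ]), array([ 0.5975, -0.275 ,  0.026 ]), 0.93), (array([144.9,  77.8]), array([ 0.3575, -0.2105,  0.026 ]), 0.9)]
canister [(array([290.3, 161.3]), array([ 0.5308, -0.2308,  0.006 ]), 0.91)]
rack [(array([280.4, 190.3]), array([ 0.5345, -0.2681,  0.    ]), 0.83), (array([438.7, 243.6]), array([ 0.7447, -0.2506,  0.    ]), 0.55)]
2758 [ 0.55173539 -0.29644694  0.09655711] ((552.0897216796875, -296.9544982910156), 35.94180679321289)
8186 ((533.855712890625, -265.8026123046875), (129.77725219726562, 146.67971801757812), 24.340307235717773)
```

View pics/w2.png

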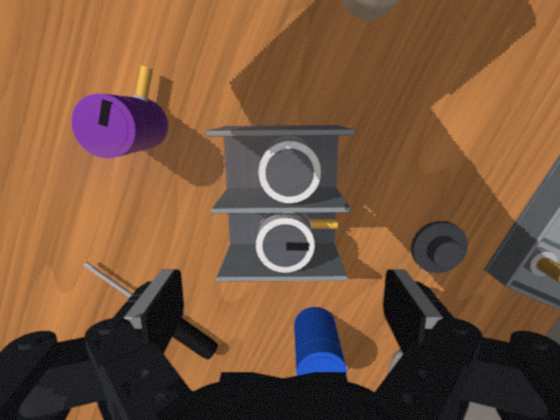

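The pump's top ring is centred at about pixel (285,244), the bar points right along the slot, and the nozzle is at (325,224).

Run:
```python
from h import *
p=shot('wrist'); c=p['color'].astype(int)
P=cloud(p)
m=(c.min(2)>150)&(abs(P[:,:,2]-.096)<.006)&(np.hypot(P[:,:,0]-.552,P[:,:,1]+.297)<.036)
m=m.astype(np.uint8); n,l,s,ce=cv2.connectedComponentsWithStats(m); k=1+s[1:,4].argmax()
ys,xs=np.where(l==k); (u,v),r=cv2.minEnclosingCircle(np.stack([xs,ys],1).astype(np.float32))
print(u,v,r,s[k],atz(p,(u,v),.096), np.median(P[l==k],0))
print('by disc',atz(p,(285,244),.096))
# bar direction
b=(c.max(2)<50)&(abs(P[:,:,2]-.097)<.008)&(np.hypot(P[:,:,0]-.552,P[:,:,1]+.297)<.027)
q=P[b][:,:2]; w,V=np.linalg.eigh(np.cov(q.T)); print(len(q),q.mean(0),np.degrees(np.arctan2(V[1,1],V[0,1])))
plan([.552,-.297,.20],114,step=3)
```

```text
283.48992919921875 244.56375122070312 28.853246688842773 [255 218  58  55 991] [ 0.55122488 -0.2950505   0.096     ] [ 0.54888472 -0.29425035  0.09615162]
by disc [ 0.55231808 -0.29393108  0.096     ]
139 [ 0.56247847 -0.29098309] -156.78355187834936
{"offset": [[-1.27, 0.03, 2.02], [-1.27, 0.03, 2.02], [-1.27, 0.02, 2.02], [-1.26, 0.03, 2.02]], "twist": [[0.0, 0.0, -0.001], [0.0, 0.0, -0.0], [0.0, 0.0, -0.001], [0.001, 0.001, -0.0]], "grip": [1, 1, 1, 1]}
```

Emit:
{"op": "move_arm", "data": {"offset": [[-1.2,0,3],[-1.2,0,3],[-1.2,0,3],[-1.2,0,3],[0,0,0]], "twist": [[0,0,0],[0,0,0],[0,0,0],[0,0,0],[0,0,0]], "grip": [1,1,1,1,1]}}

```text
time: 5.6
ee_pos: [0.5484, -0.2954, 0.1559]
tcp_rot: [-179.8, -0.3, 113.8]
wrist_force: [-0.2, -0.3, -0.4]
opening: 0.0852
grasp_force: 0.0
```

```bash
python3 -c "
from h import *
plan([.551,-.2955,.071],113.8,step=2)"
```

```text
{"offset": [[-0.03, 0.05, 1.7], [-0.03, 0.05, 1.7], [-0.03, 0.05, 1.7], [-0.02, 0.05, 1.69], [-0.03, 0.05, 1.7]], "twist": [[-0.001, -0.001, -0.0], [-0.001, -0.001, -0.0], [-0.001, -0.001, -0.0], [-0.001, -0.001, -0.0], [-0.0, -0.001, -0.0]], "grip": [1, 1, 1, 1, 1]}
```

Emit:
{"op": "move_arm", "data": {"offset": [[-0.05,0.1,1.7],[-0.05,0.1,1.7],[0,0.05,1.7],[0,0,1.7],[0,0,1.7]], "twist": [[0,0,0],[0,0,0],[0,0,0],[0,0,0],[0,0,0]], "grip": [1,1,1,1,1]}}

```text
time: 6.1
ee_pos: [0.553, -0.2954, 0.0771]
tcp_rot: [179.9, 0.1, 113.8]
wrist_force: [-0.1, 0.7, -0.6]
opening: 0.0854
grasp_force: 0.0
```

Emit:
{"op": "move_arm", "data": {"offset": [[0,0,0],[0,0,0],[0,0,0],[0,0,0],[0,0,0]], "twist": [[0,0,0],[0,0,0],[0,0,0],[0,0,0],[0,0,0]], "grip": [0.8,0.7,0.5,0.5,0.5], "force": 40}}

```text
time: 6.6
ee_pos: [0.553, -0.296, 0.0776]
tcp_rot: [179.9, 0.1, 113.8]
wrist_force: [-3.2, 1.8, 6.6]
opening: 0.0554
grasp_force: 43.1
```

Emit:
{"op": "move_arm", "data": {"offset": [[0,0,0],[0,0,0],[0,0,0],[0,0,0]], "twist": [[0,0,0],[0,0,0],[0,0,0],[0,0,0]], "grip": [0.4,0.4,0.4,0.4]}}

```text
time: 7.0
ee_pos: [0.5529, -0.296, 0.0776]
tcp_rot: [179.9, 0.1, 113.8]
wrist_force: [-2.7, 2.3, 6.6]
opening: 0.0555
grasp_force: 43.1
```

Emit:
{"op": "move_arm", "data": {"offset": [[0,0,-0.7],[0,0,-1.5],[0,0,-2],[0,0,-2],[0,0,-2]], "twist": [[0,0,0],[0,0,0],[0,0,0],[0,0,0],[0,0,0]], "grip": [0.4,0.4,0.4,0.4,0.4], "force": 60}}

```text
time: 7.5
ee_pos: [0.5523, -0.2959, 0.1589]
tcp_rot: [180.0, 0.0, 113.8]
wrist_force: [0.9, -0.5, -5.4]
opening: 0.0546
grasp_force: 64.5
```

Emit:
{"op": "move_arm", "data": {"offset": [[0,0,-2],[0,0,-2],[0,0,-1],[0,0,0],[0,0,0]], "twist": [[0,0,0],[0,0,0],[0,0,0],[0,0,0],[0,0,0]], "grip": [0.4,0.4,0.4,0.4,0.4]}}

```text
time: 8.0
ee_pos: [0.5523, -0.2959, 0.2067]
tcp_rot: [-180.0, -0.0, 113.8]
wrist_force: [-0.4, 0.1, -5.9]
opening: 0.0547
grasp_force: 64.6
```

Run:
```python
from h import *
s=shot('scene'); save(s,'s1.png')
P=cloud(s).reshape(-1,3); P=P[~np.isnan(P[:,0])]; T=pose(bot.get_obs()); c=T[:2,3]
q=P[np.hypot(*(P[:,:2]-c).T)<.034]; print(T[:3,3],np.histogram(q[:,2],np.arange(0,.3,.01)))
plan([.65,-.10,T[2,3]],113.8-0,step=2.5,grip=.4)
```

```text
[ 0.55207155 -0.29578617  0.20616223] (array([207,   2,   0,   1,   0,   0,   1,   1,   0,   7,   0,   0,   0,
        30,  47,  55,  62,  62,  39,  33,  34,  35, 126,  17,   8,  24,
        30,  33,  50]), array([0.  , 0.01, 0.02, 0.03, 0.04, 0.05, 0.06, 0.07, 0.08, 0.09, 0.1 ,
       0.11, 0.12, 0.13, 0.14, 0.15, 0.16, 0.17, 0.18, 0.19, 0.2 , 0.21,
       0.22, 0.23, 0.24, 0.25, 0.26, 0.27, 0.28, 0.29]))
{"offset": [[1.6, 1.9, 0.0], [1.5, 1.9, 0.0], [1.6, 1.9, 0.0], [1.5, 1.9, 0.0], [1.6, 1.9, 0.0]], "twist": [[-0.0, -0.0, -0.0], [-0.0, -0.0, -0.0], [-0.0, -0.0, -0.0], [-0.0, -0.0, -0.0], [-0.0, -0.0, -0.0]], "grip": [0.4, 0.4, 0.4, 0.4, 0.4]}
{"offset": [[1.5, 1.8, 0.0], [1.6, 1.9, 0.0], [1.5, 1.8, 0.0], [1.6, 1.9, 0.0]], "twist": [[-0.0, -0.0, -0.0], [-0.0, -0.0, -0.0], [-0.001, -0.001, -0.0], [-0.0, -0.0, -0.0]], "grip": [0.4, 0.4, 0.4, 0.4]}
```

View pics/s1.png

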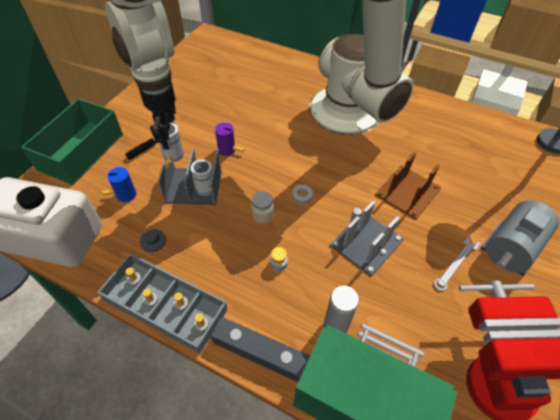

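The pump is held clear of the rack, its base at about z 0.134. The spot at (0.65, -0.10) is bare bench.

Emit:
{"op": "move_arm", "data": {"offset": [[1.0,1.3,0],[1.6,1.9,0],[1.6,1.9,0],[1.6,1.9,0],[1.6,1.9,0]], "twist": [[0,0,0],[0,0,0],[0,0,0],[0,0,0],[0,0,0]], "grip": [0.4,0.4,0.4,0.4,0.4]}}

```text
time: 8.55
ee_pos: [0.6042, -0.1906, 0.2062]
tcp_rot: [-179.9, -0.1, 113.8]
wrist_force: [0.4, -0.3, -5.3]
opening: 0.0548
grasp_force: 64.8
```

Emit:
{"op": "move_arm", "data": {"offset": [[1.6,1.9,0.5],[1.6,1.9,0.5],[1.6,1.9,1],[1.6,1.9,1],[0.5,0.6,1]], "twist": [[0,0,0],[0,0,0],[0,0,0],[0,0,0],[0,0,0]], "grip": [0.4,0.4,0.4,0.4,0.4]}}

```text
time: 9.05
ee_pos: [0.6517, -0.0932, 0.1656]
tcp_rot: [-179.9, -0.1, 113.9]
wrist_force: [0.3, -0.4, -5.7]
opening: 0.055
grasp_force: 65.1
```

Emit:
{"op": "move_arm", "data": {"offset": [[0,0,2],[0,0,2],[0,0,2],[0,0,1.5],[0,0,0]], "twist": [[0,0,0],[0,0,0],[0,0,0],[0,0,0],[0,0,0]], "grip": [0.4,0.4,0.4,0.4,0.4]}}

```text
time: 9.55
ee_pos: [0.6496, -0.0959, 0.0891]
tcp_rot: [-179.8, -0.1, 113.8]
wrist_force: [0.3, -0.3, -5.8]
opening: 0.0548
grasp_force: 65.1
```

Touchdown is expected at a TCP height of about 0.0716; I'll go down in small steps.

Emit:
{"op": "move_arm", "data": {"offset": [[0,0,0.8],[0,0,0.4],[0,0,0.2],[0,0,0.2],[0,0,0]], "twist": [[0,0,0],[0,0,0],[0,0,0],[0,0,0],[0,0,0]], "grip": [0.4,0.4,0.4,0.4,0.4]}}

```text
time: 10.05
ee_pos: [0.6512, -0.0961, 0.0764]
tcp_rot: [180.0, 0.0, 113.8]
wrist_force: [0.4, -0.2, -5.5]
opening: 0.0551
grasp_force: 65.1
```

Emit:
{"op": "move_arm", "data": {"offset": [[0,0,0.2],[0,0,0.1],[0,0,0],[0,0,0]], "twist": [[0,0,0],[0,0,0],[0,0,0],[0,0,0]], "grip": [0.4,0.4,0.4,0.4]}}

```text
time: 10.45
ee_pos: [0.6512, -0.0962, 0.0733]
tcp_rot: [-180.0, 0.0, 113.8]
wrist_force: [-0.8, -0.6, -6.2]
opening: 0.0547
grasp_force: 65.1
```

Emit:
{"op": "move_arm", "data": {"offset": [[0,0,0.1],[0,0,0.1],[0,0,0]], "twist": [[0,0,0],[0,0,0],[0,0,0]], "grip": [0.4,0.4,0.4]}}

```text
time: 10.75
ee_pos: [0.6513, -0.0962, 0.0718]
tcp_rot: [180.0, 0.0, 113.8]
wrist_force: [-1.1, -0.4, -1.1]
opening: 0.0546
grasp_force: 65.6
```

Contact: the weight has come off the wrist. Releasing.

Emit:
{"op": "move_arm", "data": {"offset": [[0,0,0.05],[0,0,0],[0,0,0],[0,0,0],[0,0,0]], "twist": [[0,0,0],[0,0,0],[0,0,0],[0,0,0],[0,0,0]], "grip": [0.5,0.65,0.75,0.9,1]}}

```text
time: 11.25
ee_pos: [0.6514, -0.0961, 0.0708]
tcp_rot: [180.0, 0.0, 113.8]
wrist_force: [0.3, -0.2, 0.0]
opening: 0.0857
grasp_force: 0.0
```

Emit:
{"op": "move_arm", "data": {"offset": [[0,0,0],[0,0,-3],[0,0,-4],[0,0,-4],[0,0,-3]], "twist": [[0,0,0],[0,0,0],[0,0,0],[0,0,0],[0,0,0]], "grip": [1,1,1,1,1]}}

```text
time: 11.75
ee_pos: [0.6514, -0.0961, 0.2137]
tcp_rot: [179.9, 0.1, 113.8]
wrist_force: [1.1, 0.2, 0.4]
opening: 0.0856
grasp_force: 0.0
```

```bash
python3 -c "
from h import *
# tool rotated to yaw 204, camera view centred on pump
plan([.651+.03*np.cos(np.radians(204)),-.096+.03*np.sin(np.radians(204)),.23],204,turn=.14)"
```

```text
{"offset": [[0.0, -0.3, -0.1], [0.0, -0.2, -0.1], [0.1, -0.2, -0.1], [0.1, -0.2, -0.1], [0.1, -0.2, -0.2]], "twist": [[0.0, 0.0, -0.131], [0.0, 0.0, -0.131], [0.0, 0.0, -0.131], [0.0, 0.0, -0.131], [-0.0, 0.0, -0.131]], "grip": [1, 1, 1, 1, 1]}
{"offset": [[0.2, -0.2, -0.1], [0.2, -0.2, -0.2], [0.2, -0.2, -0.1], [0.2, -0.1, -0.2], [0.2, -0.1, -0.1]], "twist": [[-0.0, 0.0, -0.131], [-0.0, 0.0, -0.131], [-0.0, 0.0, -0.132], [-0.0, 0.001, -0.131], [-0.0, 0.0, -0.132]], "grip": [1, 1, 1, 1, 1]}
{"offset": [[0.3, -0.1, -0.2], [0.3, -0.0, -0.1]], "twist": [[-0.0, 0.001, -0.131], [-0.001, 0.0, -0.132]], "grip": [1, 1]}
```

Emit:
{"op": "move_arm", "data": {"offset": [[0,-0.3,-0.2],[0,-0.2,-0.2],[0.1,-0.2,-0.2],[0.1,-0.2,-0.2],[0.1,-0.2,-0.2]], "twist": [[0,0,-0.131],[0,0,-0.131],[0,0,-0.131],[0,0,-0.131],[0,0,-0.131]], "grip": [1,1,1,1,1]}}

```text
time: 12.25
ee_pos: [0.6404, -0.1006, 0.2209]
tcp_rot: [180.0, 0.0, 151.6]
wrist_force: [-0.4, -0.6, -0.6]
opening: 0.0852
grasp_force: 0.0
```

Emit:
{"op": "move_arm", "data": {"offset": [[0.2,-0.2,-0.2],[0.2,-0.2,-0.2],[0.2,-0.2,-0.2],[0.2,-0.1,-0.2],[0.2,-0.1,-0.2]], "twist": [[0,0,-0.131],[0,0,-0.131],[0,0,-0.131],[0,0,-0.131],[0,0,-0.131]], "grip": [1,1,1,1,1]}}

```text
time: 12.75
ee_pos: [0.6286, -0.1059, 0.2309]
tcp_rot: [180.0, 0.0, -170.9]
wrist_force: [0.2, -0.2, 0.5]
opening: 0.0854
grasp_force: 0.0
```

Emit:
{"op": "move_arm", "data": {"offset": [[0.3,-0.1,-0.2],[0.3,0,-0.1],[0,0,0],[0,0,0]], "twist": [[0,0,-0.131],[0,0,-0.132],[0,0,0],[0,0,0]], "grip": [1,1,1,1]}}

```text
time: 13.15
ee_pos: [0.6231, -0.1082, 0.2338]
tcp_rot: [-180.0, 0.0, -156.3]
wrist_force: [-0.3, -0.1, -0.3]
opening: 0.0853
grasp_force: 0.0
```

```bash
cat >> h.py <<'E'
def pumpat(p,c,zt):
    c0=np.array(c); col=p['color'].astype(int); P=cloud(p)
    d=np.hypot(P[:,:,0]-c0[0],P[:,:,1]-c0[1])
    t=P[(abs(P[:,:,2]-zt)<.005)&(d<.045)]
    print('top pts',len(t),t.mean(0),cv2.minEnclosingCircle((t[:,:2]*1000).astype(np.float32)),fitdisc(t,c0))
    b=(col.max(2)<60)&(abs(P[:,:,2]-zt)<.008)&(d<.027)
    q=P[b][:,:2]; w,V=np.linalg.eigh(np.cov(q.T)); print('bar',len(q),q.mean(0),np.degrees(np.arctan2(V[1,1],V[0,1])))
    n=[(np.round(atz(p,x['position'],zt-.07),4),round(x['p'],2)) for x in finder.pinpoint(p,'nozzle')[:3]]
    print('nozzle',n); print('pump',[(np.round(atz(p,x['position'],zt-.09),4),round(x['p'],2)) for x in finder.pinpoint(p,'pump')[:3]])
    # brass pixels
    hsv=cv2.cvtColor(p['color'],cv2.COLOR_RGB2HSV)
    return P,hsv
E
python3 - <<'E'
from h import *
o=bot.get_obs(); print(o['ee_pos'],o['tcp_rot'],o['q'])
p=shot('wrist'); save(p,'w3.png'); pumpat(p,[.651,-.096],.09)
E
```

```text
[ 0.62305649 -0.10815963  0.23378872] [-1.79995958e+02  8.48949789e-03 -1.56318641e+02] [-9.84868011e+00  1.63311847e+01  2.09699417e+01  9.46294473e+01
  1.31975608e-03 -3.35300392e+01]
top pts 3419 [ 0.64997424 -0.09695005  0.09078296] ((651.2926635742188, -96.37687683105469), 28.309709548950195) [ 0.65114644 -0.09642432]
bar 249 [ 0.66108749 -0.09165154] -156.92602451036623
nozzle [(array([ 0.694 , -0.0786,  0.02  ]), 0.97)]
pump [(array([ 0.6519, -0.095 ,  0.    ]), 0.88)]
```

View pics/w3.png

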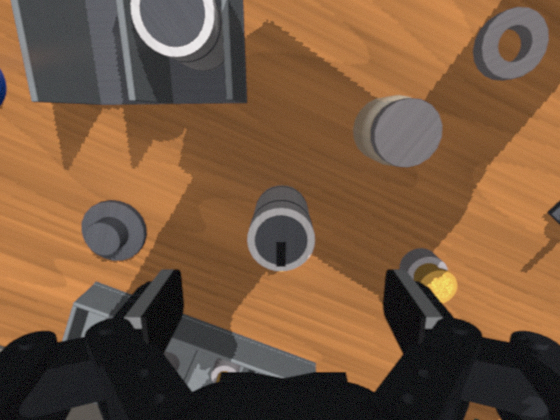

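The pump stands upright on bare bench at (0.651, -0.096). The top ring is at pixel (281,238) and the bar points straight down the picture (nozzle azimuth about 23°). Regripping across the nozzle.

```bash
python3 -c "
from h import *
plan([.6511,-.0963,.064],203.4,step=2.5)"
```

```text
{"offset": [[-0.4, -0.0, 2.4], [-0.4, -0.0, 2.4], [-0.4, -0.0, 2.4], [-0.5, -0.0, 2.4], [-0.4, -0.0, 2.5]], "twist": [[0.0, -0.0, 0.001], [0.0, -0.0, 0.001], [0.0, -0.0, 0.001], [0.0, -0.0, 0.001], [0.0, -0.0, 0.001]], "grip": [1, 1, 1, 1, 1]}
{"offset": [[-0.5, -0.0, 2.4], [-0.4, -0.0, 2.5]], "twist": [[0.0, -0.0, 0.001], [0.0, -0.0, 0.001]], "grip": [1, 1]}
```

Emit:
{"op": "move_arm", "data": {"offset": [[-1.1,0,1],[-1.1,0,2.5],[-0.8,0,2.5],[0,0,2.5],[0,0,0]], "twist": [[0,0,0.005],[0,0,0],[0,0,0],[0,0,0],[0,0,0]], "grip": [1,1,1,1,1]}}

```text
time: 13.8
ee_pos: [0.6493, -0.0953, 0.1437]
tcp_rot: [179.8, -0.3, -156.4]
wrist_force: [0.4, -0.1, -0.0]
opening: 0.0854
grasp_force: 0.0
```

```bash
python3 -c "
from h import *
o=bot.get_obs();print(o['ee_pos'],o['tcp_rot'])
plan([.6511,-.0963,.064],203.4,step=2.0)"
```

```text
[ 0.64932501 -0.09531287  0.14371591] [ 179.7893819    -0.32898766 -156.40931886]
{"offset": [[-0.04, -0.05, 1.99], [-0.04, -0.04, 1.99], [-0.04, -0.05, 2.0], [-0.03, -0.04, 1.99]], "twist": [[0.001, -0.001, 0.001], [0.001, -0.002, 0.001], [0.001, -0.001, 0.001], [0.001, -0.002, 0.0]], "grip": [1, 1, 1, 1]}
```

Emit:
{"op": "move_arm", "data": {"offset": [[-0.1,0,2],[0,0,2],[0,0,2],[0,0,2],[0,0,0]], "twist": [[0,0,0],[0,0,0],[0,0,0],[0,0,0],[0,0,0]], "grip": [1,1,1,1,1]}}

```text
time: 14.3
ee_pos: [0.6504, -0.0954, 0.0667]
tcp_rot: [179.9, -0.2, -156.4]
wrist_force: [-0.8, 1.4, -0.3]
opening: 0.0854
grasp_force: 0.0
```

Emit:
{"op": "move_arm", "data": {"offset": [[0,0,0],[0,0,0],[0,0,0],[0,0,0],[0,0,0]], "twist": [[0,0,0],[0,0,0],[0,0,0],[0,0,0],[0,0,0]], "grip": [0.8,0.7,0.6,0.5,0.4], "force": 40}}

```text
time: 14.8
ee_pos: [0.6524, -0.0959, 0.071]
tcp_rot: [-179.9, 0.2, -156.4]
wrist_force: [-0.9, -1.4, 6.2]
opening: 0.0553
grasp_force: 41.9
```

Emit:
{"op": "move_arm", "data": {"offset": [[0,0,0],[0,0,0]], "twist": [[0,0,0],[0,0,0]], "grip": [0.4,0.4], "force": 60}}

```text
time: 15.0
ee_pos: [0.6523, -0.0959, 0.0711]
tcp_rot: [-179.9, 0.2, -156.4]
wrist_force: [-0.3, -0.4, 6.9]
opening: 0.055
grasp_force: 61.8
```

Emit:
{"op": "move_arm", "data": {"offset": [[0,0,-0.7],[0,0,-1.5],[0,0,-2.5],[0,0,-3],[0,0,-3]], "twist": [[0,0,0],[0,0,0],[0,0,0],[0,0,0],[0,0,0]], "grip": [0.4,0.4,0.4,0.4,0.4]}}

```text
time: 15.5
ee_pos: [0.6509, -0.0955, 0.1774]
tcp_rot: [180.0, -0.0, -156.4]
wrist_force: [-0.1, -0.9, -5.4]
opening: 0.055
grasp_force: 64.6
```

Emit:
{"op": "move_arm", "data": {"offset": [[0,0,-2],[0,0,-1],[0,0,0],[0,0,0]], "twist": [[0,0,0],[0,0,0],[0,0,0],[0,0,0]], "grip": [0.4,0.4,0.4,0.4]}}

```text
time: 15.9
ee_pos: [0.6511, -0.0956, 0.2047]
tcp_rot: [180.0, -0.1, -156.4]
wrist_force: [-0.4, 0.8, -6.9]
opening: 0.0549
grasp_force: 64.7
```

Run:
```python
from h import *
o=bot.get_obs();print(o['ee_pos'],o['tcp_rot'])
p=shot('wrist'); z=o['ee_pos'][2]-.071+.09
pumpat(p,o['ee_pos'][:2],z)
plan([.4835,.2527,.21],254.8,step=3,grip=.4)
```

```text
[ 0.65109333 -0.09564595  0.20469126] [ 1.79952526e+02 -7.30650390e-02 -1.56384684e+02]
top pts 18647 [ 0.64508217 -0.09660057  0.22442017] ((643.5172119140625, -100.40392303466797), 42.897972106933594) [ 0.64789932 -0.09532369]
bar 1222 [ 0.65872911 -0.09196713] 75.88966904063076
nozzle [(array([0.6677, 0.0828, 0.1537]), 0.52), (array([ 0.6188, -0.0176,  0.1537]), 0.51)]
pump [(array([ 0.6506, -0.0935,  0.1337]), 0.69)]
{"offset": [[0.1, 3.0, -0.0], [-0.1, 3.0, -0.0], [-0.3, 3.0, -0.0], [-0.5, 2.9, -0.1], [-0.7, 2.9, -0.0]], "twist": [[0.0, -0.0, -0.069], [0.0, -0.0, -0.069], [0.0, -0.0, -0.069], [0.0, -0.0, -0.069], [0.0, -0.0, -0.069]], "grip": [0.4, 0.4, 0.4, 0.4, 0.4]}
{"offset": [[-0.9, 2.8, -0.1], [-1.1, 2.8, -0.0], [-1.3, 2.7, -0.1], [-1.5, 2.6, -0.0], [-1.6, 2.5, -0.1]], "twist": [[0.0, -0.0, -0.069], [0.0, -0.0, -0.068], [0.0, -0.0, -0.069], [0.0, -0.0, -0.068], [0.001, -0.0, -0.069]], "grip": [0.4, 0.4, 0.4, 0.4, 0.4]}
{"offset": [[-1.8, 2.3, -0.0], [-1.9, 2.2, -0.1], [-2.1, 2.1, -0.0]], "twist": [[0.0, -0.0, -0.068], [0.001, -0.0, -0.069], [0.001, -0.001, -0.068]], "grip": [0.4, 0.4, 0.4]}
```

Emit:
{"op": "move_arm", "data": {"offset": [[0.1,2.0,0],[0,3.0,0],[-0.3,3.0,-0.1],[-0.5,3.0,-0.1],[-0.7,3.0,-0.1]], "twist": [[0,0,-0.069],[0,0,-0.069],[0,0,-0.069],[0,0,-0.069],[0,0,-0.069]], "grip": [0.4,0.4,0.4,0.4,0.4]}}

```text
time: 16.55
ee_pos: [0.5875, 0.0318, 0.2078]
tcp_rot: [179.9, -0.1, -136.5]
wrist_force: [0.4, 0.9, -5.1]
opening: 0.0548
grasp_force: 65.1
```

Emit:
{"op": "move_arm", "data": {"offset": [[-0.9,2.8,-0.1],[-1.1,2.8,0],[-1.3,2.7,-0.1],[-1.5,2.6,0],[-1.6,2.5,0]], "twist": [[0,0,-0.069],[0,0,-0.069],[0,0,-0.069],[0,0,-0.069],[0,0,-0.069]], "grip": [0.4,0.4,0.4,0.4,0.4]}}

```text
time: 17.05
ee_pos: [0.5226, 0.1662, 0.21]
tcp_rot: [180.0, -0.0, -116.7]
wrist_force: [-0.8, -0.2, -5.5]
opening: 0.0549
grasp_force: 65.1
```

Emit:
{"op": "move_arm", "data": {"offset": [[-1.8,2.3,0],[-1.9,2.2,0],[-1.9,2.1,0],[0,0,0],[0,0,0]], "twist": [[0,0,-0.069],[0,0,-0.068],[0,0,-0.068],[0,0,0],[0,0,0]], "grip": [0.4,0.4,0.4,0.4,0.4]}}

```text
time: 17.55
ee_pos: [0.4842, 0.2428, 0.2102]
tcp_rot: [180.0, -0.0, -105.1]
wrist_force: [0.8, 0.2, -5.4]
opening: 0.0552
grasp_force: 65.5
```

Run:
```python
from h import *
o=bot.get_obs();print(o['ee_pos'],o['tcp_rot'],o['q'])
p=shot('wrist'); save(p,'w4.png')
P=cloud(p).reshape(-1,3); P=P[~np.isnan(P[:,0])]
r=np.hypot(P[:,0]-.4835,P[:,1]-.2527)
for zt,tol in ((.098,.004),(.008,.003)):
    t=P[(abs(P[:,2]-zt)<tol)&(r<.11)]; print(len(t),cv2.minAreaRect((t[:,:2]*1000).astype(np.float32)))
s=shot('scene'); save(s,'s2.png'); a=s['color'][140:300,280:440,::-1]
cv2.imwrite('pics/c2.png',np.hstack([cv2.resize(p['color'][:,:,::-1],(400,300)),cv2.resize(a,(300,300),interpolation=cv2.INTER_CUBIC)]))
plan([.4835,.2527,.20],254.8,grip=.4)
```

```text
[0.48417161 0.24281222 0.21017253] [ 1.79972048e+02 -4.80287944e-02 -1.05057351e+02] [ 2.66421633e+01  3.18740133e+00  3.39971878e+00  9.02651374e+01
 -1.72662225e-02 -4.83004665e+01]
2226 ((471.3165283203125, 208.0596923828125), (28.061792373657227, 109.27537536621094), 74.43550872802734)
9610 ((483.59991455078125, 252.1007843017578), (133.67962646484375, 150.6947784423828), 74.90804290771484)
{"offset": [[-1.0, 0.4, 1.04]], "twist": [[0.0, -0.001, 0.001]], "grip": [0.4]}
```

View pics/c2.png

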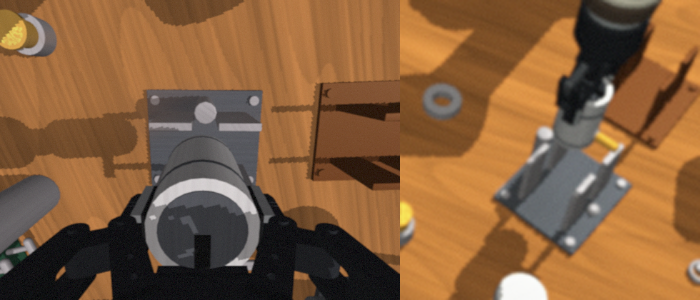

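The wrist crop shows the nest ahead of the pump with the post at (205,112). In the scene crop the nozzle at (607,143) points toward the stud side. I'll check the pump's place within the grip before lowering it.

Run:
```python
from h import *
o=bot.get_obs(); T=pose(o); p=shot('wrist'); P=cloud(p)
L=(P-T[:3,3])@T[:3,:3]   # tool coords
c=p['color'].astype(int)
m=(abs(L[:,:,2]+.019)<.012)&(abs(L[:,:,1])<.02)&(abs(L[:,:,0])<.05)
print('z top', np.median(L[m][:,2]))
for y in (-.016,-.008,0,.008,.016):
    k=m&(abs(L[:,:,1]-y)<.002)&(abs(L[:,:,2]-np.median(L[m][:,2]))<.003)
    q=L[k]; print(y,len(q),q[:,0].min(),q[:,0].max(),'expected half',np.sqrt(.028**2-y*y))
b=(c.max(2)<60)&(abs(L[:,:,2]+.019)<.008)&(abs(L[:,:,1])<.008)&(abs(L[:,:,0])<.03)
q=L[b]; A=np.cov(q[:,:2].T); w,V=np.linalg.eigh(A); print('bar',len(q),q.mean(0),q[:,:2].min(0),q[:,:2].max(0),V[:,1])
```

```text
z top -0.019961740540638307
-0.016 1253 -0.019608728544242397 0.02387102452628512 expected half 0.022978250586152115
-0.008 1442 -0.02000247236240599 0.02754383911666909 expected half 0.02683281572999748
0 1546 -0.020763379057143417 0.028356549322736575 expected half 0.028
0.008 1465 -0.020762114693472965 0.02808946705520357 expected half 0.02683281572999748
0.016 1291 -0.020322243010027226 0.02460665549243221 expected half 0.022978250586152115
bar 2508 [-0.00397513  0.00083209 -0.02055658] [-0.02095864 -0.00799665] [0.01505088 0.00799186] [-0.99968827 -0.02496729]
```

Emit:
{"op": "move_arm", "data": {"offset": [[-0.6,0.2,0.5],[-0.5,0.2,0.5],[0,0,0],[0,0,0]], "twist": [[0,0,-0.01],[0,0,0],[0,0,0],[0,0,0]], "grip": [0.4,0.4,0.4,0.4]}}

```text
time: 18.1
ee_pos: [0.4834, 0.2542, 0.2004]
tcp_rot: [180.0, -0.0, -104.5]
wrist_force: [-0.1, 0.8, -5.5]
opening: 0.0549
grasp_force: 65.5
```

Run:
```python
from h import *
o=bot.get_obs();print(o['ee_pos'],o['tcp_rot'])
plan([.4840,.2538,.19],255.5,grip=.4)
p=shot('wrist')
P=cloud(p).reshape(-1,3); P=P[~np.isnan(P[:,0])]
r=np.hypot(P[:,0]-.4835,P[:,1]-.2527)
for zt,tol in ((.098,.004),(.008,.003)):
    t=P[(abs(P[:,2]-zt)<tol)&(r<.11)]; print(len(t),cv2.minAreaRect((t[:,:2]*1000).astype(np.float32)))
```

```text
[0.48344915 0.2542168  0.2003892 ] [ 1.79968736e+02 -3.11448801e-02 -1.04522598e+02]
{"offset": [[0.03, -0.06, 1.04]], "twist": [[0.001, -0.001, -0.0]], "grip": [0.4]}
2515 ((480.0623474121094, 239.70516967773438), (93.64458465576172, 109.80093383789062), 74.7904052734375)
11814 ((483.8035583496094, 252.8446044921875), (135.41334533691406, 150.2864990234375), 74.6117935180664)
```

Emit:
{"op": "move_arm", "data": {"offset": [[0.03,-0.06,1],[0,0,1.5],[0,0,1.5],[0,0,0],[0,0,0]], "twist": [[0,0,0],[0,0,0],[0,0,0],[0,0,0],[0,0,0]], "grip": [0.4,0.4,0.4,0.4,0.4]}}

```text
time: 18.65
ee_pos: [0.4837, 0.2535, 0.16]
tcp_rot: [179.9, -0.1, -104.5]
wrist_force: [0.2, 0.2, -4.7]
opening: 0.0548
grasp_force: 65.6
```

Emit:
{"op": "move_arm", "data": {"offset": [[0,0,1.5],[0,0,1.5],[0,0,1.5],[0,0,1.5],[0,0,0]], "twist": [[0,0,0],[0,0,0],[0,0,0],[0,0,0],[0,0,0]], "grip": [0.4,0.4,0.4,0.4,0.4]}}

```text
time: 19.15
ee_pos: [0.4828, 0.2531, 0.0976]
tcp_rot: [179.8, -0.2, -104.5]
wrist_force: [0.1, 0.3, -6.2]
opening: 0.0547
grasp_force: 65.6
```

Emit:
{"op": "move_arm", "data": {"offset": [[0,0,0.5],[0,0,0.5],[0,0,0],[0,0,0]], "twist": [[0,0,0],[0,0,0],[0,0,0],[0,0,0]], "grip": [0.4,0.4,0.4,0.4]}}

```text
time: 19.55
ee_pos: [0.4842, 0.2538, 0.0911]
tcp_rot: [-180.0, 0.0, -104.5]
wrist_force: [-0.6, 0.2, -5.2]
opening: 0.0548
grasp_force: 65.6
```

Emit:
{"op": "move_arm", "data": {"offset": [[0,0,0.5],[0,0,0.3],[0,0,0.1],[0,0,0],[0,0,0]], "twist": [[0,0,0],[0,0,0],[0,0,0],[0,0,0],[0,0,0]], "grip": [0.4,0.4,0.4,0.4,0.4]}}

```text
time: 20.05
ee_pos: [0.4841, 0.2538, 0.0818]
tcp_rot: [-180.0, 0.0, -104.5]
wrist_force: [-0.8, -0.1, -5.5]
opening: 0.0546
grasp_force: 65.6
```

Emit:
{"op": "move_arm", "data": {"offset": [[0,0,0.1],[0,0,0.1],[0,0,0],[0,0,0]], "twist": [[0,0,0],[0,0,0],[0,0,0],[0,0,0]], "grip": [0.4,0.4,0.4,0.4]}}

```text
time: 20.45
ee_pos: [0.4841, 0.2537, 0.0797]
tcp_rot: [180.0, -0.0, -104.5]
wrist_force: [0.0, 0.1, -5.5]
opening: 0.0547
grasp_force: 65.6
```

Emit:
{"op": "move_arm", "data": {"offset": [[0,0,0.1],[0,0,0],[0,0,0]], "twist": [[0,0,0],[0,0,0],[0,0,0]], "grip": [0.4,0.4,0.4]}}

```text
time: 20.75
ee_pos: [0.4842, 0.2538, 0.0791]
tcp_rot: [-180.0, 0.0, -104.5]
wrist_force: [-0.2, -0.7, -1.7]
opening: 0.0551
grasp_force: 65.8
```

Run:
```python
from h import *
print(bot.get_obs()['ee_pos'])
s=shot('scene'); t=shot('side')
a=cv2.resize(s['color'][140:300,290:450,::-1],(400,400),interpolation=cv2.INTER_CUBIC)
b=cv2.resize(t['color'][90:230,190:330,::-1],(400,400),interpolation=cv2.INTER_CUBIC)
cv2.imwrite('pics/c3.png',np.hstack([a,b]))
for p in (s,):
    print([(np.round(atz(p,x['position'],.028),4),round(x['p'],2)) for x in finder.pinpoint(p,'nozzle')[:4]])
```

```text
[0.48420437 0.25382086 0.07911062]
[(array([0.4989, 0.2936, 0.028 ]), 0.93), (array([ 0.6866, -0.4488,  0.028 ]), 0.78), (array([ 0.3778, -0.2037,  0.028 ]), 0.64), (array([ 0.4648, -0.457 ,  0.028 ]), 0.16)]
```

View pics/c3.png

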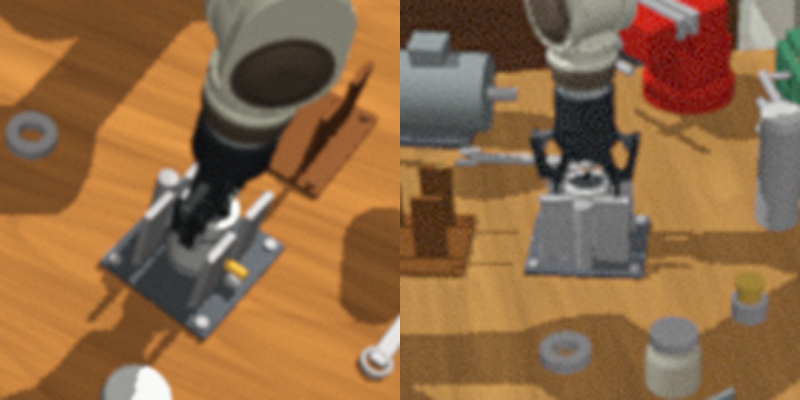

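Contact is made. In the left panel the nozzle comes out through the +y gap at (236,269), right over the stud. One small press, then release.

Emit:
{"op": "move_arm", "data": {"offset": [[0,0,0.05],[0,0,0],[0,0,0],[0,0,0],[0,0,0]], "twist": [[0,0,0],[0,0,0],[0,0,0],[0,0,0],[0,0,0]], "grip": [0.5,0.65,0.75,0.9,1]}}

```text
time: 21.4
ee_pos: [0.4842, 0.2538, 0.0783]
tcp_rot: [-180.0, 0.0, -104.5]
wrist_force: [0.3, 0.5, -0.0]
opening: 0.0852
grasp_force: 0.0
```

Emit:
{"op": "move_arm", "data": {"offset": [[0,0,0],[0,0,-2],[0,0,-4],[0,0,-4],[0,0,-4]], "twist": [[0,0,0],[0,0,0],[0,0,0],[0,0,0],[0,0,0]], "grip": [1,1,1,1,1]}}

```text
time: 21.9
ee_pos: [0.4839, 0.2536, 0.2197]
tcp_rot: [180.0, -0.0, -104.5]
wrist_force: [0.1, 0.7, 0.4]
opening: 0.0852
grasp_force: 0.0
```

Emit:
{"op": "move_arm", "data": {"offset": [[3,0,-2],[3,0,-2],[0,0,0],[0,0,0]], "twist": [[0,0,0],[0,0,0],[0,0,0],[0,0,0]], "grip": [1,1,1,1]}}

```text
time: 22.3
ee_pos: [0.4693, 0.1955, 0.2588]
tcp_rot: [-179.9, 0.1, -104.6]
wrist_force: [0.2, -1.0, -0.7]
opening: 0.0857
grasp_force: 0.0
```

Run:
```python
from h import *
p=shot('wrist'); print(bot.get_obs()['ee_pos']); P,_=pumpat(p,[.4838,.2528],.098)
c=np.array([.4838,.2528]); P=P.reshape(-1,3); P=P[~np.isnan(P[:,0])]
d=P[:,:2]-c; a=np.radians(-15.35); X=d@[np.cos(a),np.sin(a)]; Y=d@[-np.sin(a),np.cos(a)]
t=(abs(P[:,2]-.098)<.004)&(abs(Y)<.0305)&(np.hypot(X,Y)<.04)
print('disc in nest frame',fitdisc(np.stack([X,Y],1)[t],[0,0]),X[t].min(),X[t].max(),Y[t].min(),Y[t].max())
for lim in ((.098,.004),(.008,.003)):
    q=P[(abs(P[:,2]-lim[0])<lim[1])&(np.hypot(X,Y)<.11)]; print(cv2.minAreaRect((q[:,:2]*1000).astype(np.float32)))
save(p,'w5.png')
```

```text
[0.46914798 0.19579836 0.257873  ]
top pts 3558 [0.48388229 0.25141201 0.09858595] ((483.79632568359375, 252.77821350097656), 44.972938537597656) [0.4844755 0.2535275]
bar 187 [0.48675472 0.26399104] 74.10836863561244
nozzle [(array([0.7197, 0.2588, 0.028 ]), 0.64)]
pump [(array([0.4833, 0.2548, 0.008 ]), 0.91)]
disc in nest frame [0.00046242 0.00088412] -0.027244023152569265 0.027920521973697897 -0.02727414489960021 0.029087842412170693
((481.0738830566406, 243.22149658203125), (101.54719543457031, 109.41893768310547), 74.62530517578125)
((483.9931335449219, 252.92373657226562), (136.2667236328125, 150.45059204101562), 74.70867919921875)
```

View pics/w5.png

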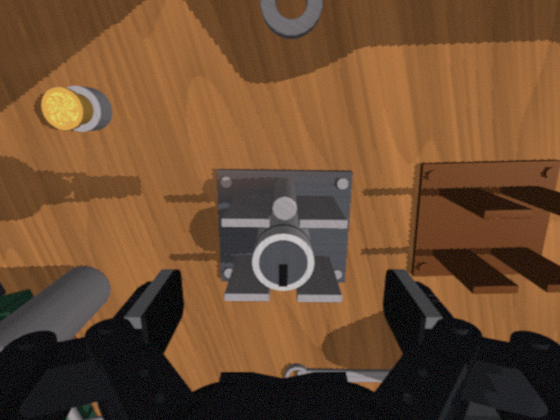

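The pump stands flat (top at z 0.098, pixel (283,260)) and is within 1 mm of the nest's centre. Its bar is at 74.1° against the nest's 74.6°, and the gripper is clear. Handing in.

```bash
python3 -c "
from h import *
print(bot.job_done())"
```

```text
the job is handed in; nothing more can be done
None
```

I set the pump down once on the bare bench to change grip. It now stands flat in the nest, within about 1 mm of centre, with the nozzle out through the open gap and within about 1° of the stud. I let go and handed the job in at about 22 s.

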